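# Dock a stock bin in its weighing bay

## Robot

A 7-joint arm with a two-finger parallel gripper is mounted at the origin on the work surface. World frame = base frame: x ahead of the robot, y to its left, z up, the work surface at z = 0. Lengths are in m, angles in rad, forces in N, time in s.
With the tool pointing down it reaches from about 0.4 to 0.875 m from the base axis. Payload 4.4 kg.
Tool frame: the origin (TCP) lies midway between the tips of the shut fingers; the grasp point (between the pads) lies 19 mm behind it; z points along the fingers, y is the line along which they close (so a half turn about z gives the same grasp; the last joint's range is limited). The gripper opens to 85 mm and grips with 20 to 120 N. Pads are 22 mm wide; open, the fingers measure 114 mm over their backs; the gripper's body (76 mm by 85 mm) begins 54 mm behind the grasp point. The pads swing forward as they close: fully open they stand 13 mm farther back than shut.
Start: joints at [1.123, 0.628, 0.038, 1.517, -0.027, 0.996, -0.02], TCP at [0.242, -0.603, 0.231] pointing down, gripper open.
Joint ranges: [-3.06, 3.06], [-0.37, 2.12], [-1.25, 1.32], [0.18, 2.47], [-1.1, 4.24], [0.23, 1.98], [-2.94, 2.94]. Speed limits (rad/s): [2.57, 2.57, 3.14, 3.14, 3.14, 3.14, 3.14].

## Interface

Orientations are given as a 3x3 rotation matrix whose columns are the frame's x, y, z axes.
In Python, from cell import movep, servo_line, set_joints, move_gripper, sleep, ik, get_image, calibration, IKError, sign_off, read_clock, read_qpos, read_dq, read_joint_efforts, read_tool_pos, read_orientation, read_contact_force, read_ft_torque, read_width, read_finger_force gives the robot as it stands. The module is installed in compiled form; this text tells all that it offers. Calls block until the motion is done:
- movep(position, orientation): joint-space move of the TCP to a pose.
- servo_line(position, ori=None, vel=0.15, force_limit=None): straight line of the TCP; ori=None keeps the orientation; vel is the mean speed in m/s. With force_limit (N) it stops when the force on the tool has changed by that much, and returns True; else False.
- set_joints(angles): joint-space move.
- move_gripper(opening): finger opening in m; the grip force is fixed at half the most; returns when the fingers have stopped.
- sleep(seconds).
- ik(position, orientation): joint angles nearest the present ones, or None.
- get_image(name): name is "scene" or "top" or "wrist"; returns (picture, depth): 480x640x3 uint8, red, green, blue; 480x640 float32, m along the optical axis (not along the pixel's ray), 0 where there is no reading.
- calibration(name): a dict with "fx", "fy", "cx", "cy" (pixels), "origin" and "attitude" of the camera in the world; the wrist camera has in their place "hand_eye" (4x4, takes a point from camera to tool coordinates, whose origin is the TCP and whose axes are the flange's). Camera axes: x right, y down, z forward; pixel columns grow to the right and rows downward; lengths in m; the calibration is good to about 2 mm. A picture is of the moment at which its call begins: read the wrist's pose just before it. calibration takes no time and is no camera call.
A pose or a line that the arm cannot do raises IKError and nothing moves.
- sign_off(): hands the job in; it is judged then, once.
Readings, each from a call of its own:
- read_clock(): time.
- read_qpos(): joint angles.
- read_dq(): joint speeds.
- read_joint_efforts(): joint torques, N m.
- read_tool_pos(): TCP position.
- read_orientation(): TCP orientation.
- read_contact_force(): force on the tool from outside, world axes, zero at the start.
- read_ft_torque(): the same for the moment, N m.
- read_width(): finger opening in m.
- read_finger_force(): force on a finger pad.
Only numpy, scipy, OpenCV 4.12 (cv2) and the standard library are available. Lean on these libraries where they do the work, as an engineer would, in place of code of your own. Each camera call takes 0.05 s, during which the arm holds its last target. There are 200 camera calls.

## Task

Draw the blue stock tray out from under the low riser shelf and slide it, label end outward, into the empty hooded bay, onto the bay's grey cradle. Push it fully home by feel, gently, until it meets the firm stop hidden at the back with the spring plunger there pressed in, then let go; do not ram it, and leave the other things where they stand.

Things in the scene. Friction and masses are not known exactly. Their poses are not given: they have to be found in the camera images.
- tray_centre (a point): Centre (half-way up, 25 above its underside) of the loose blue stock tray (sizes here in mm): 130 long (its x) x 90 wide (y) x 50 tall, open-topped, walls and floor 4 thick, 0.26 to 0.42 kg. x points from the label end to the back end, z up. It starts on the table, label end towards the robot and 75 to 90 of its length in the open, its back end under the riser.
- tray: The same tray; origin at the middle of its underside. A partition 10 thick, its top 48 above the underside, runs along x down the middle (y = 0) from end to end and can be pinched from above. On either side of it the front half (x -61 to +8) is an empty space 36 wide; the back half holds packs 38 high, fixed in the tray.
- tray_back (a point): Middle of the tray's back end face (wall 50 tall), 25 above its underside, at +65 in the tray's x from its centre. This end goes into the bay first.
- tray_front (a point): Middle of the outer face of the tray's label end wall, 20 above its underside, at -65 in the tray's x. This wall is 40 tall, plain and flat, with a white label; it may be pushed.
- bay: Fixed beige steel bay with a hood. Origin: on the table under the middle of the hood's front edge; x points inward, z up. Hood: x = 0 to 200, 140 wide, underside 100 and top 114 above the table, with a 50 high carton fixed on it from x = 105. Its floor is a slick grey cradle, top 25, 112 wide, from x = -110 (sticking out in front of the hood, open above) to 200.
- bay_mouth (a point): Middle of the bay's mouth, on the cradle under the hood's front edge (25 above the table). Guide walls along the bay's x: inner faces at y = -47 and +47, from x = 0 inward, 70 above the table; in front of them, x = -32 to 0, they flare out to about 108 apart, 55 above the table. The tray must line up on these walls: it has only 2 to spare on each side.
- stop_near (a point): A point on the bay's middle line, 60 inward of the mouth, 46 above the table. The hidden stop's firm face lies 138 to 160 inward of the mouth, different each time, unseen; so the label end finishes 8 to 30 inside the hood's edge, where only a tool leaning back to the robot (tip forward, 30 to 45 degrees from vertical) reaches it. Pressing the tray down while pushing makes it bind.
- plunger (a joint): Spring plunger, 18 across, in the middle of the hidden stop, in m: 0 = sticking out 0.010 from the stop's face; grows as the tray presses it in; 0.010 = flush, tray against the firm stop. It resists weakly (under 1 N) and comes out again if the tray is drawn back; the tray's own friction holds it in.
- riser: Fixed low beige riser shelf on the table. Origin: on the table under the middle of its front lip; x points inward, z up. Board: x = 0 to 170, 160 wide, underside 60 and top 74 above the table, so 10 above the tray; side legs 6 thick, inner faces at y = -74 and +74, from x = 8. Open in front.
- glove_box: White carton 90 x 120 x 70, loose, standing on top of the riser; bystander. Origin at the middle of its underside.
- sanitiser: Bottle, 56 across, 150 tall, standing loose between the bay and the riser, farther from the robot; bystander. Origin at the middle of its underside.
- tape_roll: Roll of tape, 90 across, 45 high, lying loose at the left; bystander. Origin at the middle of its underside.
- scanner: Hand scanner, about 135 x 55 x 26, lying loose at the left; bystander. Origin at the middle of its underside.
- mask_box: Brown carton 100 x 120 x 80, loose, at the right; bystander. Origin at the middle of its underside.
- pill_jar: Jar, 60 across, 60 tall, standing loose between the bay and the riser, nearer the robot; bystander. Origin at the middle of its underside.
Things that resemble listed ones, but are neither listed nor needed, are in the scene too. What is shaped like the tray but red or yellow is not meant.

How it is judged:
By the outcome, as a careful person would: the job done as asked, in the order asked, and still so for the second after the job is handed in, with the robot touching nothing.
It also fails if it takes over 61 s, if anything falls off the work surface, if the arm or the gripper's body presses on something with over 40 N, if the wrist force passes 120 N, or if a joint passes its speed limit or range.

## Working session

There is one attempt and no reset: what is moved stays moved. The work goes in short steps, each a Python script; the robot and the scene stay as the last script left them, time stands still between calls to the robot, and variables do not carry over. Pictures are saved under pics/ and viewed, at most 10 in all, crops included, and the job is handed in when it is done.

```bash
mkdir -p pics; cat > h.py <<'E'
import numpy as np, cv2
from cell import *
def cam(n):
    p=read_tool_pos();R=read_orientation()
    im,d=get_image(n);c=calibration(n)
    if n=="wrist":
        T=np.array(c["hand_eye"]);R=np.array(R)
        return im,d,c,np.array(p)+R@T[:3,3],R@T[:3,:3]
    return im,d,c,np.array(c["origin"]),np.array(c["attitude"])
def pts(d,c,o,A):
    v,u=np.mgrid[:480,:640]
    P=np.stack([(u-c["cx"])/c["fx"]*d,(v-c["cy"])/c["fy"]*d,d],-1)
    return P@A.T+o
def ray(uv,z,c,o,A):
    r=A@np.array([(uv[0]-c["cx"])/c["fx"],(uv[1]-c["cy"])/c["fy"],1]);return o+r*(z-o[2])/r[2]
E
python3 - <<'E'
from h import *
for n in("top","scene"):
    im,d,c,o,A=cam(n);cv2.imwrite(f"pics/{n}0.png",im[...,::-1]);np.savez(f"{n}0.npz",im=im,d=d,o=o,A=A)
    print(n,o,A,c["fx"],c["cx"],c["cy"])
print(read_clock(),calibration("wrist")["hand_eye"])
E
```

```text
top [ 0.24266847 -0.01309041  1.59418164] [[ 0.03913974 -0.97704243  0.20941863]
 [-0.99921432 -0.03957656  0.00210591]
 [ 0.0062305  -0.20933652 -0.97782381]] 600.5963637704396 305.64220814805856 243.28505726638852
scene [1.16053997 0.50686859 0.75139969] [[-0.63618865  0.48935366 -0.59648722]
 [ 0.77148458  0.41219349 -0.48467316]
 [ 0.00869156 -0.76852425 -0.63976162]] 452.0264116580565 317.71587216264254 242.0279295823138
0.1 [[-4.30802026e-04 -9.59286476e-01 -2.82434542e-01  7.12920255e-02]
 [ 9.99999874e-01 -4.85632905e-04  1.24131796e-04  3.45828603e-04]
 [-2.56237460e-04 -2.82434453e-01  9.59286565e-01 -1.42706327e-01]
 [ 0.00000000e+00  0.00000000e+00  0.00000000e+00  1.00000000e+00]]
```

View pics/top0.png

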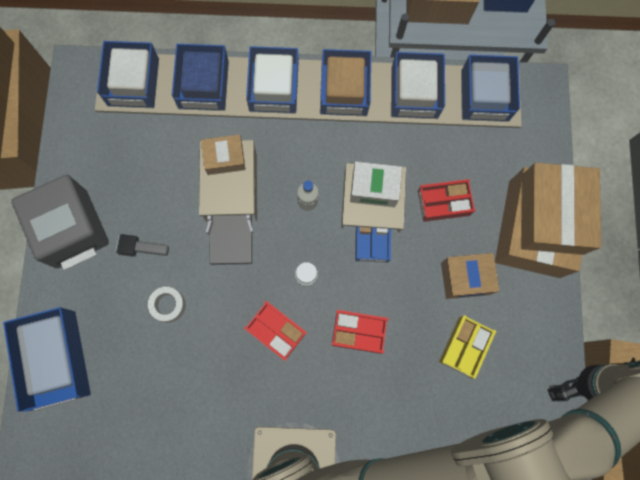

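View pics/scene0.png

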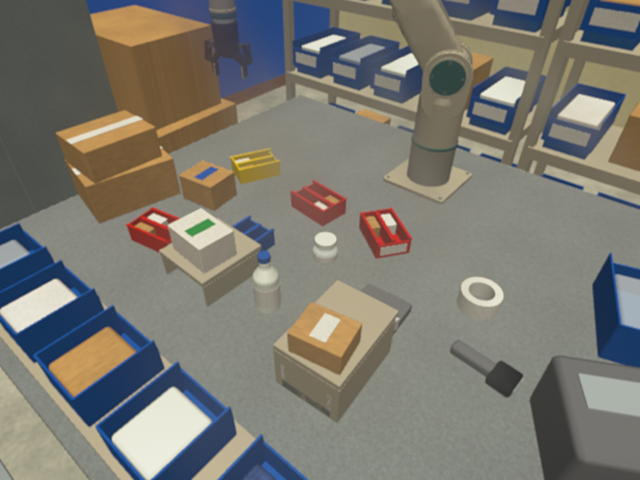

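The tray is the blue two-compartment one at top-view pixel (373,245), reaching under the riser (375,210). The red ones are at (447,200), (360,332) and (276,330), and the yellow one at (470,346). The other blue items are large bins (back row and (45,360)), with no partition and not under the riser. The bay is at (228,185) with its grey cradle at (231,240). The jar is at (306,273) and the bottle at (308,193). I'll enlarge to confirm and measure.

```bash
python3 - <<'E'
from h import *
f=np.load("top0.npz");im,d,o,A=f["im"],f["d"],f["o"],f["A"];c=calibration("top")
P=pts(d,c,o,A)
cv2.imwrite("pics/crop1.png",cv2.resize(im[130:300,190:420,::-1],None,fx=3.4,fy=3.4,interpolation=cv2.INTER_CUBIC)[:590,:790])
def rect(m,z,name):
    n,l,s,_=cv2.connectedComponentsWithStats(m.astype(np.uint8));k=1+np.argmax(s[1:,4])
    v,u=np.where(l==k);q=np.array([ray((a,b),z,c,o,A)[:2] for a,b in zip(u,v)],np.float32)
    r=cv2.minAreaRect(q);print(name,s[k],np.round(cv2.boxPoints(r),4).tolist(),"size",np.round(r[1],3),"medz",np.median(P[...,2][l==k]).round(4))
v,u=np.mgrid[:480,:640]
box=lambda a,b,e,g:(u>a)&(u<b)&(v>e)&(v<g)
Z=P[...,2];h=cv2.cvtColor(im,cv2.COLOR_RGB2HSV)
rect(box(350,400,222,275)&(h[...,0]>105)&(h[...,0]<125)&(h[...,1]>120),.045,"tray")
rect(box(330,420,150,250)&(abs(Z-.074)<.010)&(h[...,0]<40),.074,"riser")
rect(box(185,265,125,230)&(abs(Z-.114)<.012),.114,"hood")
rect(box(200,260,205,275)&(abs(Z-.025)<.010),.025,"cradle")
print(Z[240,231],Z[270,270],Z[205,228],Z[215,360],read_orientation())
E
```

```text
tray [356 228  35  32 850] [[0.5404000282287598, -0.14319999516010284], [0.5408999919891357, -0.23270000517368317], [0.6234999895095825, -0.23229999840259552], [0.6230000257492065, -0.1428000032901764]] size [0.083 0.089] medz 0.0077
riser [ 342  163   64   67 1869] [[0.6151999831199646, -0.26190000772476196], [0.7867000102996826, -0.26750001311302185], [0.7919999957084656, -0.10740000009536743], [0.6204000115394592, -0.10180000215768814]] size [0.16  0.172] medz 0.0737
hood [ 199  140   55   76 2804] [[0.6205999851226807, 0.26570001244544983], [0.628600001335144, 0.12690000236034393], [0.8306000232696533, 0.13850000500679016], [0.8226000070571899, 0.2773999869823456]] size [0.202 0.139] medz 0.1137
cradle [ 207  215   47   50 1926] [[0.5113000273704529, 0.24950000643730164], [0.5199999809265137, 0.1266999989748001], [0.6523000001907349, 0.13600000739097595], [0.6437000036239624, 0.2587999999523163]] size [0.133 0.123] medz 0.0244
0.02684740579673961 -0.006812981609460644 0.10539311529758022 0.07345261600960584 [[ 9.27976264e-01  3.72638722e-01 -6.60352812e-04]
 [ 3.72639306e-01 -9.27974911e-01  1.58470887e-03]
 [-2.22669543e-05 -1.71664563e-03 -9.99998526e-01]]
```

View pics/crop1.png

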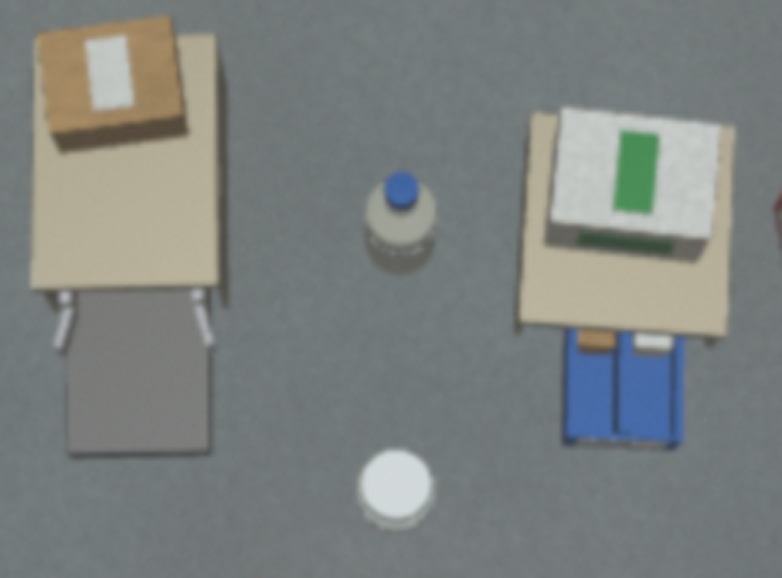

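Confirmed: the blue tray with a middle partition and brown and white packs runs under the riser. Next is a reachability check, then one close look at the tray and at the bay.

```bash
cat >> h.py <<'E'
def ori(yaw,s=1,lean=0):
    # tool down, x_tool = s*X turned by yaw; lean: tip forward (+X)
    from scipy.spatial.transform import Rotation as Ro
    B=np.array([[s,0,0],[0,-s,0],[0,0,-1.]])
    return (Ro.from_euler("z",yaw)*Ro.from_euler("y",-lean)).as_matrix()@B
E
python3 - <<'E'
from h import *
b=np.array([.6246,.1963])
for s in(1,-1):
    for n,p,y,l in [("view",(.53,-.188,.25),0,0),("grip",(.56,-.188,.022),0,0),("out",(.40,-.188,.12),0,0),("bayview",(.48,.19,.25),.057,0),("ins",(.61,.195,.05),.057,0)]+[("push%d"%a,(x,.196,.047),.057,np.radians(a)) for a in(30,35,40,45) for x in(.55,.655)]:
        q=ik(np.array(p),ori(y,s,l));print(s,n,None if q is None else np.round(q,2))
print(ori(0,1,.6)[:,2])
E
```

```text
1 view [ 0.23  0.48  0.09  1.75 -0.05  0.92 -1.23]
1 grip [ 0.2   0.84  0.12  1.83 -0.19  0.48 -1.12]
1 out [ 0.3   0.54  0.1   2.19 -0.13  0.43 -1.06]
1 bayview [-0.28  0.42 -0.22  1.86  0.12  0.87 -2.07]
1 ins [-0.46  0.85  0.18  1.68 -0.23  0.63 -1.66]
1 push30 [-0.18  0.84 -0.51  2.29  2.19  0.71  2.15]
1 push30 [-0.33  0.82 -0.15  2.04  2.23  0.35  2.18]
1 push35 [-0.09  0.93 -0.69  2.35  2.23  0.98  2.14]
1 push35 [-0.11  0.9  -0.51  2.1   2.21  0.69  2.3 ]
1 push40 [-0.02  1.07 -0.88  2.4   2.26  1.27  2.17]
1 push40 [-0.01  0.99 -0.69  2.15  2.28  0.94  2.3 ]
1 push45 [ 0.04  1.25 -1.06  2.45  2.3   1.59  2.24]
1 push45 [ 0.08  1.12 -0.88  2.2   2.35  1.2   2.35]
-1 view [ 0.75  0.56 -0.72  1.73  0.43  1.01  1.45]
-1 grip [ 0.59  0.89 -0.51  1.82  0.71  0.62  1.21]
-1 out [ 0.76  0.58 -0.55  2.17  0.6   0.54  1.32]
-1 bayview [ 0.23  0.59 -1.03  1.85  0.59  1.04  0.59]
-1 ins [-0.01  0.92 -0.61  1.67  0.69  0.79  0.69]
-1 push30 [ 0.13  1.07 -1.06  2.28  2.    1.13 -0.64]
-1 push30 [ 0.21  1.1  -1.06  2.02  1.93  1.03 -0.33]
-1 push35 [ 0.11  1.11 -1.06  2.34  2.12  1.26 -0.76]
-1 push35 [ 0.2   1.13 -1.06  2.09  2.08  1.11 -0.46]
-1 push40 [ 0.08  1.17 -1.06  2.4   2.21  1.42 -0.84]
-1 push40 [ 0.19  1.17 -1.06  2.15  2.21  1.22 -0.56]
-1 push45 [ 0.04  1.25 -1.06  2.45  2.3   1.59 -0.9 ]
-1 push45 [ 0.02  1.06 -0.76  2.21  2.38  1.12 -0.89]
[ 0.56464247  0.         -0.82533561]
```

View both.

```bash
python3 - <<'E'
from h import *
for n,p in (("bay",(.53,.19,.27)),("tray",(.53,-.188,.25))):
    # approach via a raised pose
    if n=="bay": movep(np.array([.45,-.2,.3]),ori(0,-1))
    movep(np.array(p),ori(0,-1))
    im,d,c,o,A=cam("wrist");np.savez(n+"1.npz",im=im,d=d,o=o,A=A);cv2.imwrite(f"pics/{n}1.png",im[...,::-1])
print(read_clock())
E
```

```text
4.775
```

View pics/bay1.png

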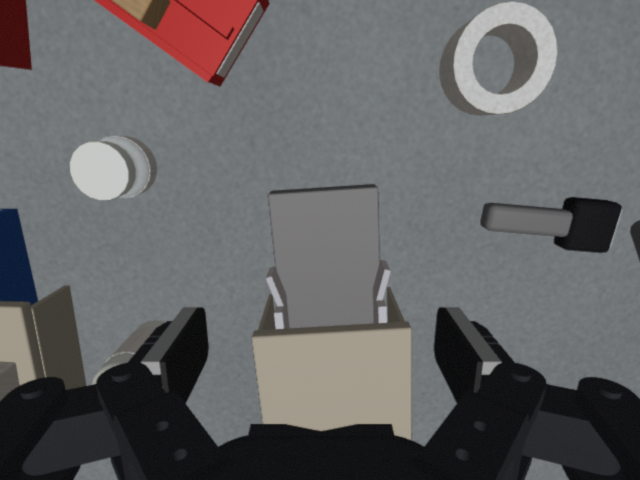

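View pics/tray1.png

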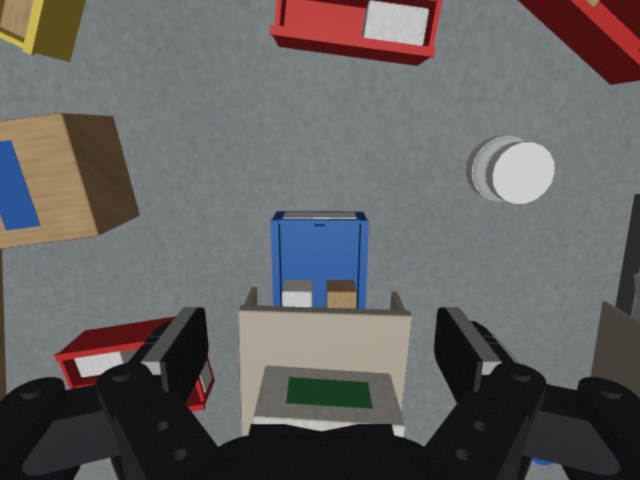

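Bay view: cradle front corners at (269,192) and (377,186), guide-wall tops at (279,318) and (382,313), hood front edge from (254,334) to (410,324). Tray view: walls at columns 272 and 367, label wall at row about 216, partition down column 320. I'll turn these into positions.

```bash
python3 - <<'E'
from h import *
c=calibration("wrist")
f=np.load("tray1.npz");im,d,o,A=f["im"],f["d"],f["o"],f["A"];P=pts(d,c,o,A)
h=cv2.cvtColor(im,cv2.COLOR_RGB2HSV)
m=(h[...,0]>105)&(h[...,0]<125)&(h[...,1]>110);m[:205]=0;m[312:]=0;m[:,:262]=0;m[:,380:]=0
rows=np.arange(228,305,6);ys=[]
for r in rows:
    k=np.where(m[r])[0];a,b=[ray((x,r),.05,c,o,A) for x in(k.min()-.5,k.max()+.5)];ys.append([(a[0]+b[0])/2,(a[1]+b[1])/2,abs(a[1]-b[1])])
ys=np.array(ys);p=np.polyfit(ys[:,0],ys[:,1],1);print("tray yaw",np.arctan(p[0]),"y at .57",np.polyval(p,.57),"width",np.median(ys[:,2]))
for x in(278,320,362):
    col=m[:,x];k=np.where(col)[0];print(x,"first row",k.min(),ray((x,k.min()-.5),.05,c,o,A),"wall top pts x",P[k.min()-4:k.min()+8,x][:,[0,2]].round(3).tolist())
print("lip",[ray((x,310),.074,c,o,A).round(4) for x in(241,409)])
f=np.load("bay1.npz");im,d,o,A=f["im"],f["d"],f["o"],f["A"];P=pts(d,c,o,A)
print("hood",[ray(q,.114,c,o,A).round(4) for q in((254,334),(410,324))],"z",P[345,330,2])
Z=P[...,2];g=im.astype(int)
# cradle sides: by depth height
for r in range(200,262,12):
    k=np.where((abs(Z[r,250:400]-.025)<.008))[0]+250;a,b=ray((k.min()-.5,r),.025,c,o,A),ray((k.max()+.5,r),.025,c,o,A);print("cr",r,((a+b)/2).round(4)[:2],round(np.linalg.norm(a-b),4))
for r in(312,318):print("row",r,[(x,Z[r,x].round(3),im[r,x].tolist()) for x in list(range(272,290,2))+list(range(374,392,2))])
E
```

```text
tray yaw -0.0031707531888133743 y at .57 -0.18812926962398188 width 0.08957671592831173
278 first row 212 [ 0.53096551 -0.22539669  0.05      ] wall top pts x [[0.538, -0.001], [0.539, -0.0], [0.54, -0.001], [0.541, -0.001], [0.541, 0.006], [0.541, 0.013], [0.541, 0.015], [0.541, 0.02], [0.541, 0.024], [0.541, 0.028], [0.541, 0.033], [0.541, 0.037]]
320 first row 220 [ 0.53833237 -0.18735893  0.05      ] wall top pts x [[0.458, 0.393], [0.54, 0.032], [0.541, 0.034], [0.541, 0.036], [0.541, 0.04], [0.542, 0.041], [0.543, 0.042], [0.544, 0.04], [0.545, 0.039], [0.545, 0.044], [0.545, 0.048], [0.546, 0.047]]
362 first row 212 [ 0.53084023 -0.14933081  0.05      ] wall top pts x [[0.537, 0.002], [0.539, 0.0], [0.54, 0.002], [0.541, 0.0], [0.541, 0.005], [0.541, 0.01], [0.541, 0.013], [0.541, 0.019], [0.541, 0.023], [0.541, 0.028], [0.541, 0.031], [0.541, 0.036]]
lip [array([ 0.6172, -0.2591,  0.074 ]), array([ 0.617 , -0.1062,  0.074 ])]
hood [array([0.6295, 0.129 , 0.114 ]), array([0.6202, 0.2638, 0.114 ])] z 0.1147944807547161
cr 200 [0.5283 0.189 ] 0.1116
cr 212 [0.5407 0.19  ] 0.1126
[... 929 characters left out ...]
74, np.float64(0.07), [124, 123, 125]), (276, np.float64(0.07), [178, 178, 185]), (278, np.float64(0.07), [180, 180, 186]), (280, np.float64(0.071), [180, 179, 186]), (282, np.float64(0.069), [151, 151, 156]), (284, np.float64(0.056), [82, 79, 79]), (286, np.float64(0.041), [80, 76, 76]), (288, np.float64(0.026), [94, 92, 92]), (374, np.float64(0.038), [83, 80, 80]), (376, np.float64(0.056), [79, 77, 76]), (378, np.float64(0.07), [127, 125, 129]), (380, np.float64(0.07), [178, 178, 184]), (382, np.float64(0.07), [179, 180, 186]), (384, np.float64(0.07), [179, 179, 185]), (386, np.float64(0.071), [166, 166, 172]), (388, np.float64(0.013), [73, 69, 65]), (390, np.float64(0.026), [65, 61, 55])]
```

```bash
python3 - <<'E'
from h import *
c=calibration("wrist");f=np.load("bay1.npz");o,A=f["o"],f["A"]
a,b=ray((282.8,318),.07,c,o,A),ray((377.6,318),.07,c,o,A);print("walls",a,b,(a+b)/2,np.linalg.norm(a-b))
R=ori(-.003,-1)
movep(np.array([.563,-.188,.10]),R);move_gripper(.034);print("w",read_width())
print("hit",servo_line(np.array([.563,-.188,.022]),R,vel=.06,force_limit=12),read_tool_pos())
move_gripper(0.0);print("w",read_width(),read_finger_force(),read_contact_force())
servo_line(np.array([.563,-.188,.025]),R,vel=.03)
servo_line(np.array([.475,-.1855,.025]),R,vel=.08)
print(read_contact_force(),read_clock())
servo_line(np.array([.475,-.1855,.13]),R,vel=.12);sleep(.3)
print(read_contact_force(),read_ft_torque(),read_width(),read_clock())
im,d=get_image("scene");cv2.imwrite("pics/s2.png",im[100:400,100:500,::-1])
E
```

```text
walls [0.63721871 0.1495969  0.07      ] [0.63744904 0.24277623 0.07      ] [0.63733388 0.19618656 0.07      ] 0.09317962335383778
w 0.033969001179926524
hit False [ 0.56331073 -0.18808193  0.02240042]
w 0.008868535619478705 59.47912931442261 [-0.45014343 -0.21704593  3.38530887]
[ 0.23683421  0.22453317 -1.2323475 ] 9.2667
[ 0.59636368  0.72013578 -2.26366623] [-0.01185828  0.13855585  0.01265617] 0.008973556645389956 10.5917
```

View pics/s2.png

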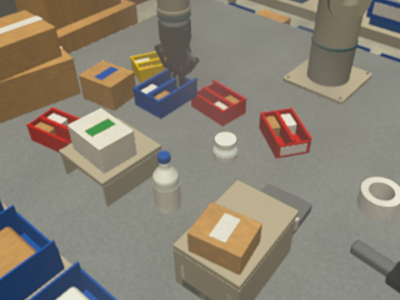

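The tray is free of the riser, held level about (165,90). I'll carry it over the jar to the bay front.

```bash
cat >> h.py <<'E'
YAW=.064
def bay(x,y,z): # bay frame -> world
    c,s=np.cos(YAW),np.sin(YAW);return np.array([.6248+c*x-s*y,.1954+s*x+c*y,z])
E
python3 - <<'E'
from h import *
R=ori(YAW,-1)
servo_line(bay(-.155,0,.13),R,vel=.15)
servo_line(bay(-.155,0,.053),R,vel=.08);sleep(.3)
print(read_tool_pos(),read_contact_force(),read_clock())
im,d,c,o,A=cam("wrist");np.savez("bay2.npz",im=im,d=d,o=o,A=A);cv2.imwrite("pics/bay2.png",im[...,::-1])
E
```

```text
[0.47031797 0.18546899 0.05327237] [-0.45737867 -0.31360488 -2.95239688] 14.675
```

View pics/bay2.png

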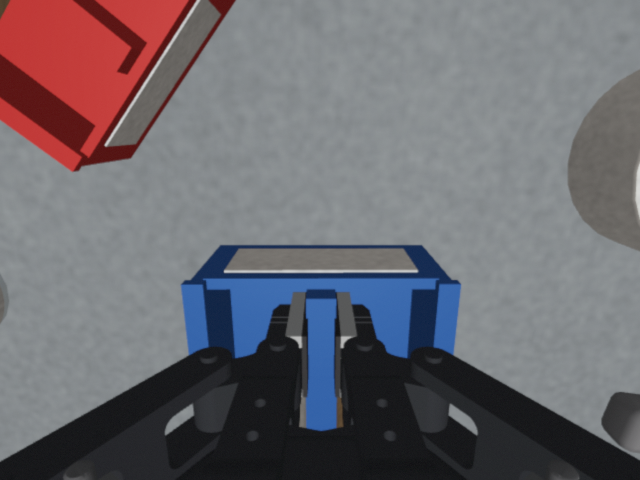

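The tray sits square in the grip: walls at columns 183 and 459, label wall facing the robot at row 260. Now I'll insert in short force-guarded steps, correcting the side force.

```bash
python3 - <<'E'
from h import *
R=ori(YAW,-1);t=np.array([-np.sin(YAW),np.cos(YAW),0]);n=np.array([np.cos(YAW),np.sin(YAW),0])
f0=np.array(read_contact_force());y=0
xs=np.arange(-.155,-.029,.01).tolist()+[-.030];i=1;tries=0
while i<len(xs) and tries<10:
    hit=servo_line(bay(xs[i],y,.053),R,vel=.05,force_limit=8)
    f=np.array(read_contact_force())-f0;m=read_ft_torque()
    print(round(xs[i],3),hit,"ax %.1f lat %.1f z %.1f Mz %.2f"%(f@n,f@t,f[2],m[2]),"y",round(y*1e3,1))
    if abs(f@t)>2: y+=np.clip((f@t)*.0002,-.001,.001)
    if hit:
        tries+=1
        if -(f@n)>7: break
    else: i+=1
print(read_tool_pos(),read_clock())
im,d=get_image("top");cv2.imwrite("pics/t3.png",cv2.resize(im[120:280,170:330,::-1],None,fx=3.5,fy=3.5,interpolation=cv2.INTER_CUBIC))
E
```

```text
-0.145 False ax 0.1 lat -1.3 z 0.1 Mz -0.05 y 0.0
-0.135 False ax -0.4 lat -0.2 z -0.4 Mz -0.01 y 0.0
-0.125 False ax -0.2 lat 0.1 z 0.4 Mz -0.03 y 0.0
-0.115 False ax 0.8 lat 0.1 z 0.3 Mz -0.00 y 0.0
-0.105 False ax 0.7 lat 0.1 z 0.3 Mz -0.04 y 0.0
-0.095 False ax -0.0 lat -0.1 z 0.6 Mz 0.02 y 0.0
-0.085 False ax 0.5 lat 0.5 z 0.0 Mz -0.03 y 0.0
-0.075 False ax -0.2 lat 0.3 z 0.1 Mz 0.01 y 0.0
-0.065 False ax 0.5 lat 0.4 z -0.1 Mz 0.01 y 0.0
-0.055 False ax 0.3 lat 0.2 z 0.9 Mz -0.01 y 0.0
-0.045 False ax -0.3 lat 0.5 z 0.7 Mz -0.04 y 0.0
-0.035 False ax -0.3 lat -0.3 z 0.6 Mz 0.01 y 0.0
-0.03 False ax 0.2 lat -1.1 z 0.5 Mz 0.02 y 0.0
[0.595185   0.19349129 0.05299028] 19.175
```

```bash
python3 - <<'E'
from h import *
R=ori(YAW,-1)
print("down",servo_line(bay(-.030,0,.0495),R,vel=.03,force_limit=5),read_tool_pos())
move_gripper(.030);print(read_width())
servo_line(bay(-.030,0,.125),R,vel=.1)
servo_line(bay(-.12,0,.17),R,vel=.15)
move_gripper(0)
im,d,c,o,A=cam("wrist");cv2.imwrite("pics/w4.png",im[...,::-1]);np.savez("w4.npz",im=im,d=d,o=o,A=A)
P=pts(d,c,o,A);h=cv2.cvtColor(im,cv2.COLOR_RGB2HSV)
m=(h[...,0]>105)&(h[...,0]<125)&(h[...,1]>110);q=P[m];cs,s=np.cos(YAW),np.sin(YAW)
q=(q-[.6248,.1954,0])@np.array([[cs,-s,0],[s,cs,0],[0,0,1]]);print("bay-frame blue min",np.percentile(q,[1,5,50,95,99],axis=0).round(4).tolist())
L=np.radians(42)
for x,z in((-.12,.13),(-.09,.04),(.03,.04)):print(ik(bay(x,0,z),ori(YAW,-1,L)))
print(read_clock())
E
```

```text
down False [0.59448598 0.19333569 0.04916657]
0.029651532825432265
bay-frame blue min [[-0.1322, -0.0452, 0.0267], [-0.1145, -0.0439, 0.0291], [-0.0515, -0.0006, 0.0668], [0.0198, 0.0425, 0.2143], [0.0255, 0.0437, 0.223]]
None
[-0.05640785  1.10726149 -0.84479862  2.46314122  2.32069035  1.37279609
 -1.06714958]
[ 0.07744175  1.08883215 -0.84893972  2.1733388   2.30807658  1.10789786
 -0.76180078]
22.0
```

View pics/w4.png

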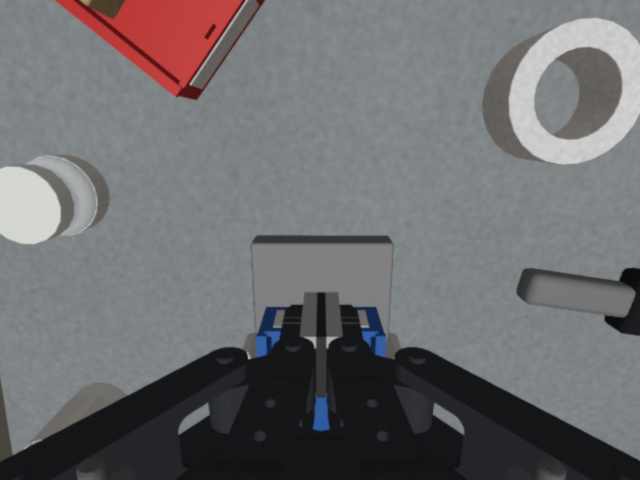

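The tray rests square on the cradle: label wall at row 315, columns 258 to 383, front at bay x ≈ -51 mm. Now the leaned push.

```bash
python3 - <<'E'
from h import *
L=np.radians(40);R=ori(YAW,-1,L);n=np.array([np.cos(YAW),np.sin(YAW),0])
for z in(.15,.14,.13,.12):
    if ik(bay(-.08,0,z),R) is not None: break
print(z);movep(bay(-.08,0,z),R)
servo_line(bay(-.08,0,.040),R,vel=.08,force_limit=10);sleep(.3)
print(read_tool_pos(),read_contact_force(),read_clock())
T0=np.array([.6248,.1954,0])
f0=np.array(read_contact_force())
hit=servo_line(bay(.026,0,.040),R,vel=.03,force_limit=6)
p=np.array(read_tool_pos());f=np.array(read_contact_force())-f0
print(hit,"tip bay x %.4f"%((p-T0)@n),p,"axial %.1f"%(f@n),f.round(1),read_ft_torque(),read_clock())
E
```

```text
0.15
[0.54511349 0.19027871 0.04029013] [-0.37184314  0.07565767 -0.15580373] 25.2333
False tip bay x 0.0260 [0.65073907 0.19701331 0.03996791] axial -0.6 [-0.6 -0.1 -0.5] [-0.02850767  0.80862527  0.00561276] 28.9167
```

```bash
python3 - <<'E'
from h import *
print(read_contact_force(),read_ft_torque())
im,d,c,o,A=cam("wrist");cv2.imwrite("pics/w5.png",im[...,::-1])
P=pts(d,c,o,A);h=cv2.cvtColor(im,cv2.COLOR_RGB2HSV)
m=(h[...,0]>105)&(h[...,0]<125)&(h[...,1]>90)
cs,s=np.cos(YAW),np.sin(YAW);Q=(P-[.6248,.1954,0])@np.array([[cs,-s,0],[s,cs,0],[0,0,1]])
m&=(abs(Q[...,1])<.05)&(Q[...,2]<.07)&(Q[...,2]>.02);print(m.sum());q=Q[m]
if len(q):print(np.percentile(q,[2,10,50,90],axis=0).round(4).tolist())
for L in(43,45):
  for x in(.0,.035):print(L,x,ik(bay(x,0,.045),ori(YAW,-1,np.radians(L))) is not None)
E
```

```text
[-0.94698344 -0.0694574  -0.68217699] [-0.02850767  0.80862527  0.00561276]
4825
[[0.0305, -0.0451, 0.0258], [0.0311, -0.0426, 0.0267], [0.0318, -0.0015, 0.032], [0.0326, 0.0409, 0.0488]]
43 0.0 True
43 0.035 True
45 0.0 True
45 0.035 True
```

View pics/w5.png

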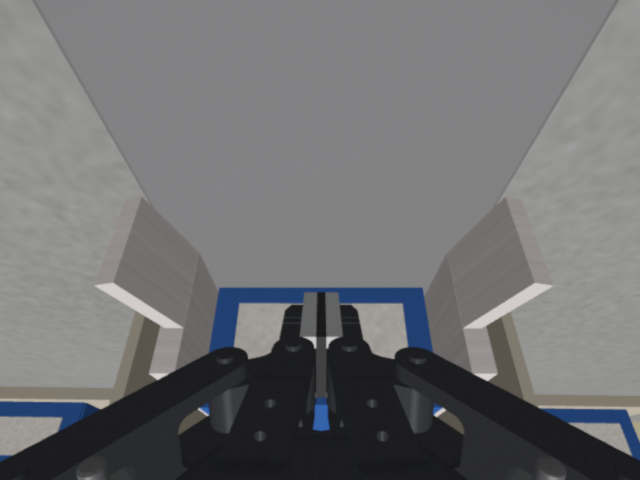

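The tray front (blue edge at row 295, columns 217 to 427) is about 31 mm inside and square, with almost no resistance so far. I'll back off slightly, lean more so the body clears the hood, and feel on for the stop.

```bash
python3 - <<'E'
from h import *
R=ori(YAW,-1,np.radians(45));n=np.array([np.cos(YAW),np.sin(YAW),0]);T0=np.array([.6248,.1954,0])
servo_line(bay(.010,0,.045),vel=.06);servo_line(bay(.008,0,.044),R,vel=.03);sleep(.4)
f0=np.array(read_contact_force());m0=np.array(read_ft_torque())
for x in np.arange(.018,.0395,.002):
    hit=servo_line(bay(x,0,.044),R,vel=.02,force_limit=7)
    p=np.array(read_tool_pos());f=np.array(read_contact_force())-f0
    print("%.4f"%x,hit,"tip %.4f"%((p-T0)@n),"axial %.1f z %.1f"%(f@n,f[2]),"dM",(np.array(read_ft_torque())-m0).round(2))
    if hit or -(f@n)>7:break
print(read_clock())
E
```

```text
0.0180 False tip 0.0180 axial -1.0 z 0.1 dM [0.   0.07 0.  ]
0.0200 False tip 0.0201 axial -1.4 z -0.8 dM [ 0.04  0.02 -0.  ]
0.0220 False tip 0.0222 axial -0.4 z -0.8 dM [-0.    0.06 -0.04]
0.0240 False tip 0.0242 axial 0.6 z -0.4 dM [-0.07  0.02 -0.01]
0.0260 False tip 0.0262 axial -1.2 z 0.1 dM [ 0.02  0.06 -0.01]
0.0280 False tip 0.0275 axial -2.9 z 0.5 dM [0.02 0.32 0.06]
0.0300 False tip 0.0276 axial -11.3 z 7.2 dM [-0.22  0.57 -0.26]
32.225
```

Firm resistance at tip x = 27.5 mm, but with some vertical force. I'll back off and repeat slightly higher, with a slight rise, to rule out binding or hood contact.

```bash
python3 - <<'E'
from h import *
R=ori(YAW,-1,np.radians(45));n=np.array([np.cos(YAW),np.sin(YAW),0]);T0=np.array([.6248,.1954,0])
servo_line(bay(.012,0,.046),R,vel=.05);servo_line(bay(.012,0,.049),R,vel=.03);sleep(.4)
f0=np.array(read_contact_force());m0=np.array(read_ft_torque())
for x in np.r_[.020,.024,np.arange(.025,.0365,.001)]:
    hit=servo_line(bay(x,0,.049+max(0,x-.024)*.5),R,vel=.02,force_limit=9)
    p=np.array(read_tool_pos());f=np.array(read_contact_force())-f0
    print("%.4f"%x,hit,"tip %.4f z %.4f"%((p-T0)@n,p[2]),"axial %.1f z %.1f"%(f@n,f[2]),"dM",(np.array(read_ft_torque())-m0).round(2))
    if hit or -(f@n)>9:break
im,d,c,o,A=cam("wrist");np.savez("w6.npz",im=im,d=d,o=o,A=A);P=pts(d,c,o,A);h=cv2.cvtColor(im,cv2.COLOR_RGB2HSV)
cs,s=np.cos(YAW),np.sin(YAW);Q=(P-T0)@np.array([[cs,-s,0],[s,cs,0],[0,0,1]])
m=(h[...,0]>105)&(h[...,0]<125)&(h[...,1]>90)&(abs(Q[...,1])<.05)&(Q[...,2]<.07)&(Q[...,2]>.02)
print(np.percentile(Q[m],[2,10,50,90],axis=0).round(4).tolist(),read_clock())
for k in(-.04,.04):
    j=m&(abs(Q[...,1]-k)<.006);print(k,np.percentile(Q[j][:,0],[10,50]).round(4))
E
```

```text
0.0200 False tip 0.0200 z 0.0490 axial -0.3 z 0.1 dM [ 0.01  0.03 -0.13]
0.0240 False tip 0.0242 z 0.0491 axial -0.2 z -0.9 dM [ 0.04  0.09 -0.07]
0.0250 False tip 0.0250 z 0.0496 axial -0.1 z -1.0 dM [ 0.05  0.05 -0.  ]
0.0260 False tip 0.0261 z 0.0501 axial -0.4 z -1.3 dM [ 0.01  0.06 -0.07]
0.0270 False tip 0.0271 z 0.0506 axial -0.6 z -0.1 dM [-0.03  0.01 -0.06]
0.0280 False tip 0.0275 z 0.0507 axial -1.3 z -0.6 dM [-0.02  0.32 -0.09]
0.0290 False tip 0.0276 z 0.0507 axial -5.2 z -0.1 dM [-0.08  0.73 -0.15]
0.0300 False tip 0.0276 z 0.0507 axial -6.9 z 0.6 dM [-0.15  1.01 -0.16]
0.0310 False tip 0.0276 z 0.0507 axial -10.7 z 0.5 dM [-0.18  1.26 -0.22]
[[0.0314, -0.0449, 0.0259], [0.0318, -0.0421, 0.0274], [0.0326, -0.0, 0.0411], [0.0334, 0.0407, 0.0626]] 36.0833
-0.04 [0.0317 0.0325]
0.04 [0.0319 0.0327]
```

It stalls at exactly the same place with a purely axial force and the tray square, so this is the firm stop. I'll back off, clear, and check that it stays.

```bash
python3 - <<'E'
from h import *
R=ori(YAW,-1,np.radians(45));T0=np.array([.6248,.1954,0])
def front(tag):
    im,d,c,o,A=cam("wrist");P=pts(d,c,o,A);h=cv2.cvtColor(im,cv2.COLOR_RGB2HSV)
    cs,s=np.cos(YAW),np.sin(YAW);Q=(P-T0)@np.array([[cs,-s,0],[s,cs,0],[0,0,1]])
    m=(h[...,0]>105)&(h[...,0]<125)&(h[...,1]>90)&(abs(Q[...,1])<.05)&(Q[...,2]<.07)&(Q[...,2]>.02)
    print(tag,np.percentile(Q[m],[10,50],axis=0).round(4).tolist())
servo_line(bay(.018,0,.050),R,vel=.03);sleep(.3);front("near")
servo_line(bay(-.06,0,.050),R,vel=.1);sleep(.3);front("clear")
servo_line(bay(-.07,0,.14),R,vel=.12)
print(read_contact_force(),read_clock())
im,d=get_image("top");cv2.imwrite("pics/t7.png",im[...,::-1])
E
```

```text
near [[0.0318, -0.0421, 0.027], [0.0326, -0.0006, 0.0351]]
clear [[0.0317, -0.0433, 0.027], [0.0326, 0.0126, 0.034]]
[-0.03804661 -0.74387164  0.41977547] 39.2167
```

View pics/t7.png

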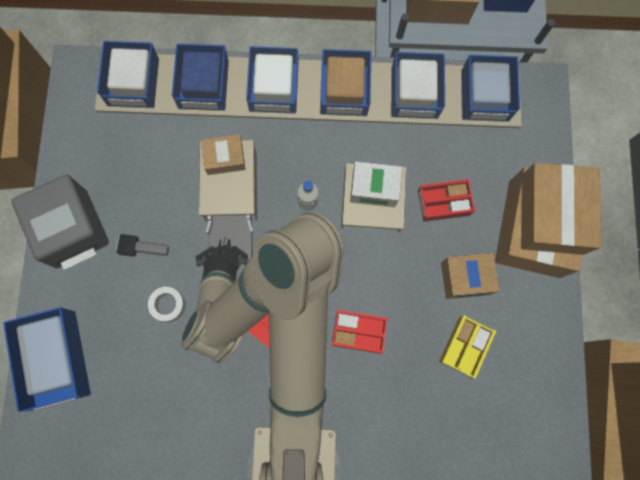

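The tray front hasn't moved since release. In the top view the bottle, boxes, tape and scanner stand where they did, but the arm hides the jar (306,273). I'll move clear, compare with the first image numerically, and hand in.

```bash
python3 - <<'E'
from h import *
servo_line(bay(-.09,0,.22),ori(YAW,-1,np.radians(40)),vel=.12)
movep(np.array([.45,.0,.35]),ori(0,-1));movep(np.array([.40,-.35,.32]),ori(0,-1))
im,_=get_image("top");a=np.load("top0.npz")["im"]
for n,(u,v) in dict(jar=(306,273),san=(308,193),glove=(377,182),tape=(165,304),scan=(143,245),mask=(472,275),red=(276,330)).items():
    s=np.s_[v-28:v+28,u-28:u+28]
    print(n,np.abs(im[s].astype(int)-a[s]).mean().round(1))
print(read_clock())
E
```

```text
jar 0.8
san 0.8
glove 0.9
tape 0.9
scan 0.8
mask 25.2
red 0.9
43.025
```

```bash
python3 -c "
from cell import *
sign_off();print(read_clock())"
```

```text
the job is handed in; nothing more can be done
the job is handed in; nothing more can be done
```

The blue tray is in the hooded bay, label end outward, pushed gently (about 11 N at most) against the firm stop and released; its front did not shift after release, the other items look unmoved, and the job was handed in at about 43 s.

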